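# Take the cleaned nozzle carrier out of the ultrasonic cleaner

## Task

The cleaning run is over: first switch the ultrasonic generator off by throwing its toggle lever fully over to the other side. Then draw the tall steel carrier straight up out of its deep well in the cleaner by its flat handle, without levering it hard against the well, keep it upright, and stand it gently on its foot in the drying tray, without dropping it. Leave the capped jar in its own well and do not disturb the small things lying around.

Things in the scene. Friction and masses are not known exactly. Their poses are not given: they have to be found in the camera images.
- cleaner: steel ultrasonic cleaner, drained open tank, outside, in mm, 170 (x) x 180 (y) x 150 high, walls 15; origin at the centre of its underside. Inside, an aluminium block fills the tank to 105 above the bench, 45 below the rim, in an opening 140 x 150. In it two round wells, 48.5 wide, 85 deep (bottom 20 above the bench): one holds the carrier, the other the jar, either way round
- well_a (a point): centre of the mouth of one well, 105 mm above the bench, at y = +37 mm of the cleaner
- well_b (a point): centre of the mouth of the other well, at y = -37 mm of the cleaner
- carrier_center (a point): the carrier: steel tube, 46 mm dia x 100, with a flat handle on top, 145 tall in all, 0.2 to 0.4 kg; 1.2 to spare all round in its well. Point on its axis, half-way up, 72.5 above its foot. Handle: upright plate 12 thick (this point's x), 26 wide (its y), 45 high, on the axis, 27.5 to 72.5 above the point, top 15 above the tank's rim; turned up to 0.4 rad from the cleaner's x
- jar_center (a point): bystander: capped round amber jar, 45 mm in diameter, 106 tall, in the other well, its flat cap 21 above the holder block; the point is half-way up. It stays in its well
- generator: grey generator box fixed to the bench, in mm 140 (x) x 110 (y) x 60 high, origin at the centre of its underside. On the centre of its top stands a 25 high switch block, 70 (x) x 50 (y), whose lever turns about the box's y axis at 82 above the bench
- switch_tip (a point): centre of the ball (26 mm in diameter) at the end of the switch lever, 60 mm from the pivot. With the lever on it leans 0.5 rad to the box's -x side (ball 135 mm above the bench), thrown off it leans 0.5 rad to the box's +x side
- switch (a joint): angle of the switch lever in rad: 0 at the on stop (leaning to the box's -x), 1.0 at the off stop (leaning to the box's +x); it moves with about 1 to 2 N at the ball and stays where it is left. Off means all but at the off stop
- tray: square steel drying tray fixed to the bench, 160 x 160 mm, rim 16 high, walls and floor 5 thick; origin at the centre of its underside, x and y along its sides, z up
- spool: bystander: grey spool, 54 mm in diameter and 36 high, standing on the bench
- driver: bystander: screwdriver 160 mm long, lying on the bench
- flux: bystander: small round jar, 40 mm in diameter, 70 tall, on the bench

How it is judged:
By the outcome, as a careful person would: the job done as asked, in the order asked, and still so for the second after the job is handed in, with the robot touching nothing.
It also fails if it takes over 64 s, if anything falls off the work surface, if the arm or the gripper's body presses on something with over 40 N, if the wrist force passes 120 N, or if a joint passes its speed limit or range.

## Robot

A 6-joint arm with a two-finger parallel gripper is mounted at the origin on the work surface. World frame = base frame: x ahead of the robot, y to its left, z up, the work surface at z = 0. Lengths are in m, angles in rad, forces in N, time in s.
With the tool pointing down it reaches from about 0.25 to 0.775 m from the base axis. Payload 4 kg.
Tool frame: the origin (TCP) lies at the very end of the fingers, on their centre line; the grasp point (between the pads) lies 19 mm behind it; z points along the fingers, x is the direction in which the jaws open and shut, and the axes are right-handed (so a half turn about z gives the same grasp; the last joint's range is limited). The gripper opens to 94 mm and grips with 3 to 60 N. Pads are 16 mm wide; open, the fingers measure 119 mm over their backs; the gripper's body (75 mm by 177 mm) begins 78 mm behind the grasp point.
Start: joints at [1.079, 0.087, 1.371, -0, 1.684, -0.103], TCP at [0.209, 0.509, 0.206] pointing down, gripper open.
Joint ranges: [-3.1, 3.1], [-0.76, 2.03], [0.27, 2.55], [-1.08, 4.22], [0.17, 2.65], [-2.57, 2.57]. Speed limits (rad/s): [2.79, 2.79, 3.14, 3.14, 3.14, 3.14].

## Interface

Orientations are given as [roll, pitch, yaw] about the fixed x, y, z axes, in that order (R = Rz(yaw) Ry(pitch) Rx(roll)).
In Python, from bench import robot, cams, ticket gives the robot as it stands.
- The arm moves only by the tool jog_arm, never from a script. Its argument "series" is a list of rows, each an object of numbers: "x", "y", "z": the shift along the tool's x, y, z in m; "rx", "ry", "rz": the turn, a rotation vector about the tool's x, y, z in degrees. A call has 1 to 12 rows; each row shifts and turns the pose as measured when the row begins, along the tool's axes as they then stand; what a row does not reach is not made up. A row lasts 1/12 s, in which the tool goes at most 41.7 mm and 7.16 degrees, less where a joint would pass 70% of its speed; a pose out of reach is approached as far as the arm can. A call with a gripper value outside its range is refused whole. "claw" is the opening, from 0 (shut) to 1 (fully open), set as the call begins (left out, the last holds). The fingers move at their own pace and stop on an object; the grip force is fixed at half the most. Time passes only in rows, so rows that do not move let the fingers close. It gives the time, the measured TCP pose, the force and the opening at its end, in the units of the state.
- robot.get_obs(): the state, without advancing time (a new reading comes with each control period).
- cams.snapshot(name): name is "scene" or "top"; returns a dict with "img" (384x512x3 uint8, red, green, blue), "mtx" (3x3 intrinsics, pixels), "origin" and "attitude" of the camera in the world. Camera axes: x right, y down, z forward; pixel columns grow to the right and rows downward; lengths in m; the calibration is good to about 2 mm. A picture is of the moment at which its call begins. There is no depth.
- ticket.close_job(): hands the job in, once; it reports no verdict.
Trained networks look in a picture, given as the dict that the camera call returned (one of the last four; its "shot" number tells which), for a name from the list of things; names that differ only in an ending like _2 or _b are one class to them, and where a whole thing is asked for, a point or a joint stands for the part that bears it (a point fixed in the world has none). Each returns a list of dicts, best first, with "p" (0 to 1); they miss things now and then, are a little off and sometimes report something else, mostly with a low value. They report only what shows in the picture. A call takes as long as a camera call.
- cams.look_for(thing, picture): "bbox" ([left, top, width, height] in pixels, round what is visible of it).
The state is a dict: "time": time; "joint_positions": joint angles; "qvel": joint speeds; "joint_torque": joint torques, N m; "tool_pos": TCP position; "ee_rot": TCP orientation; "wrist_force": force on the tool from outside, world axes, zero at the start; "wrist_torque": the same for the moment, N m; "width": finger opening in m.
Only numpy, scipy, OpenCV 4.12 (cv2) and the standard library are available. Lean on these libraries where they do the work, as an engineer would, in place of code of your own. Each camera call takes 0.05 s, during which the arm holds its last target.

## Working session

There is one attempt and no reset: what is moved stays moved. The work goes in short steps, Python scripts to look and compute and a tool call to move; the robot and the scene stay as the last step left them, time stands still between calls to the robot, and variables do not carry over. Pictures are saved under pics/ and viewed, and the job is handed in when it is done.

Besides the shell and the picture viewer there is one more tool, called after "Request:" as name(argument=value, ...), one argument or row to a line, values as JSON. jog_arm: Moves the arm, as the interface text tells. Its arguments: {"type":"object","properties":{"series":{"type":"array","items":{"type":"object","properties":{"x":{"type":"number"},"y":{"type":"number"},"z":{"type":"number"},"rx":{"type":"number"},"ry":{"type":"number"},"rz":{"type":"number"}}}},"claw":{"type":"number"}},"required":["series"]}

```bash
mkdir -p pics; ls
cat > h.py <<'E'
from bench import robot, cams, ticket
import numpy as np, cv2, json
from scipy.spatial.transform import Rotation as Rn
def snap(n,fn):
    p=cams.snapshot(n); cv2.imwrite('pics/'+fn,p['img'][:,:,::-1]); return p
def rot(p):
    a=np.array(p['attitude'],float)
    return a if a.shape==(3,3) else Rn.from_euler('xyz',a).as_matrix()
def ray(p,u,v):
    d=rot(p)@np.linalg.inv(np.array(p['mtx']))@np.array([u,v,1.]); return np.array(p['origin']),d
def atz(p,u,v,z):
    o,d=ray(p,u,v); return o+d*(z-o[2])/d[2]
def proj(p,X):
    c=rot(p).T@(np.array(X,float)-np.array(p['origin'])); q=np.array(p['mtx'])@c; return q[:2]/q[2]
E
python3 - <<'E'
from h import *
print(robot.get_obs())
for n in ['scene','top']:
    p=snap(n,n+'0.png'); print(n,p['mtx'],p['origin'],p['attitude'],p['shot'])
    for t in ['cleaner','carrier_center','jar_center','generator','switch_tip','tray','spool','driver','flux']:
        print(t,[(np.round(d['bbox'],1).tolist(),round(d['p'],2)) for d in cams.look_for(t,p)[:2]])
E
```

```text
pics
{'time': 0.0, 'joint_positions': array([ 1.07885654e+00,  8.79400762e-02,  1.37221814e+00,  8.32950421e-06,
        1.68361294e+00, -1.03117540e-01]), 'qvel': array([ 1.63870085e-04, -3.73427608e-04, -9.19579126e-05,  1.60348525e-04,
        1.75592409e-03,  7.30472478e-04]), 'joint_torque': array([ 1.17098803e-04, -3.40183282e+01, -3.02428794e+01,  7.17988866e-02,
        3.31077143e-02, -1.78168771e-04]), 'tool_pos': array([0.20825669, 0.50845984, 0.20433067]), 'ee_rot': array([-3.14136017e+00,  2.16607979e-03,  1.18197527e+00]), 'wrist_force': array([ 0.16441901, -0.0322785 ,  0.33930879]), 'wrist_torque': array([ 0.02112765, -0.02961111, -0.03972058]), 'width': 0.09403004686941087}
scene [[473.68479598   0.         264.54644492]
 [  0.         473.68479598 189.22585442]
 [  0.           0.           1.        ]] [1.3264329  0.0468124  0.96567828] [-2.42949013  0.01876802  1.59555696] 1
cleaner [([212.3, 145.2, 91.9, 98.4], 0.87), ([268.0, 179.2, 18.4, 18.8], 0.65)]
carrier_center [([237.1, 165.4, 18.5, 30.0], 0.6)]
jar_center [([265.9, 181.6, 22.8, 19.7], 0.79)]
generator [(
[... 242 characters left out ...]
38)]
flux [([238.0, 255.6, 20.5, 30.4], 0.97)]
top [[459.57329013   0.         255.35986463]
 [  0.         459.57329013 186.78136187]
 [  0.           0.           1.        ]] [ 0.45226646 -0.01550103  1.47545968] [-3.05038976  0.01552896 -1.58880826] 2
cleaner [([225.1, 151.5, 67.8, 68.7], 0.88)]
carrier_center [([258.8, 182.5, 17.2, 13.3], 0.75)]
jar_center [([237.3, 175.3, 16.3, 19.7], 0.74)]
generator [([143.5, 208.2, 39.5, 43.9], 0.89)]
switch_tip []
tray [([324.6, 188.3, 59.8, 62.6], 0.91), ([152.8, 230.5, 8.7, 7.1], 0.51)]
spool [([175.7, 133.9, 20.8, 18.0], 0.49)]
driver [([324.8, 125.2, 23.5, 43.7], 0.74)]
flux [([151.4, 229.0, 6.5, 8.9], 0.54), ([258.1, 119.4, 10.4, 20.6], 0.49)]
```

Run:
```python
import cv2,numpy as np
a=cv2.imread('pics/scene0.png');b=cv2.imread('pics/top0.png')
cv2.imwrite('pics/s1.png',cv2.resize(a[110:290,110:410],None,fx=2.66,fy=2.66,interpolation=cv2.INTER_CUBIC))
cv2.imwrite('pics/t1.png',cv2.resize(b[110:270,130:400],None,fx=2.9,fy=2.9,interpolation=cv2.INTER_CUBIC))
c=cv2.resize(b[145:225,215:300],None,fx=7,fy=7,interpolation=cv2.INTER_CUBIC)
cv2.imwrite('pics/t2.png',c)
d=cv2.resize(a[125:210,335:405],None,fx=7,fy=7,interpolation=cv2.INTER_CUBIC)
cv2.imwrite('pics/s2.png',d)
e=cv2.resize(b[200:260,135:195],None,fx=9,fy=9,interpolation=cv2.INTER_CUBIC)
cv2.imwrite('pics/t3.png',e)
```

```text
(no output)
```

View pics/s1.png

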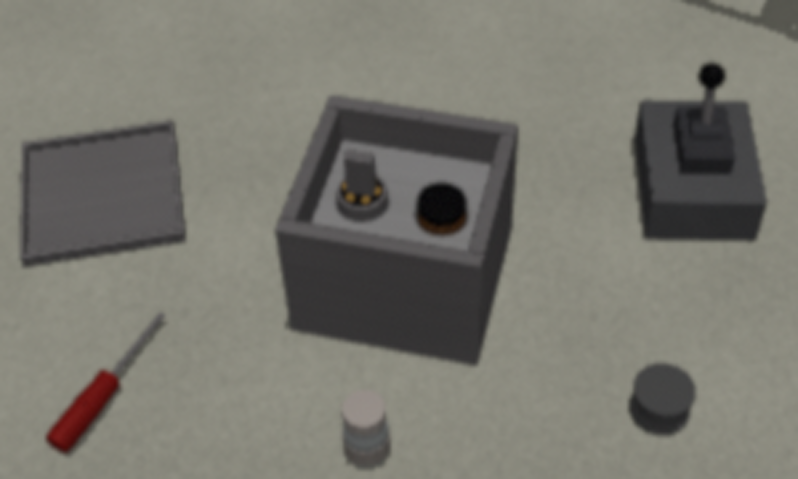

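View pics/t1.png

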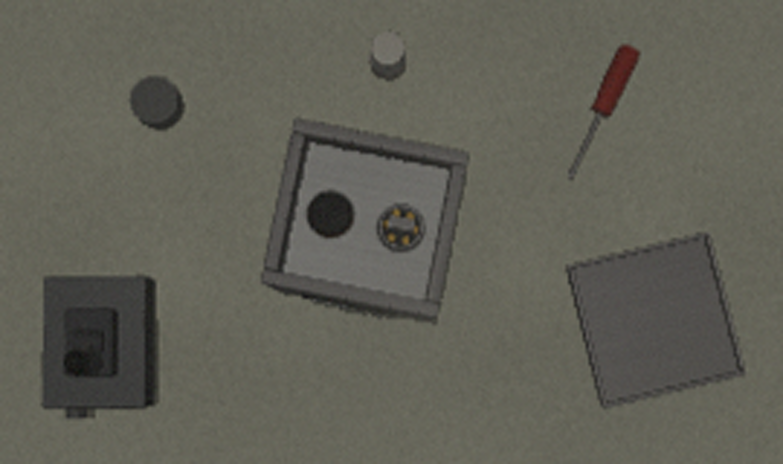

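View pics/t2.png

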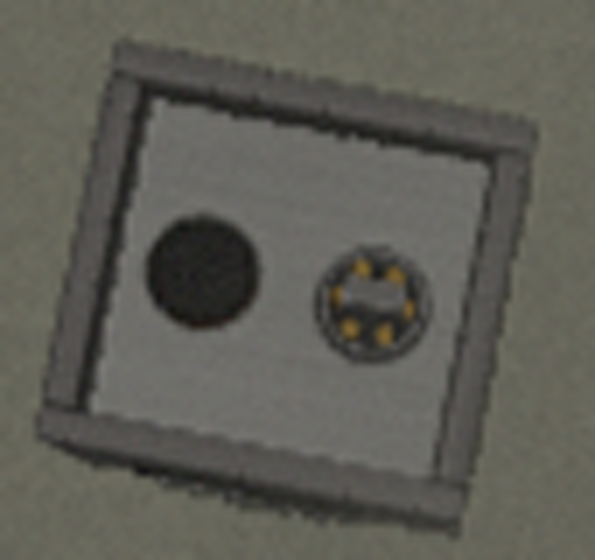

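View pics/s2.png

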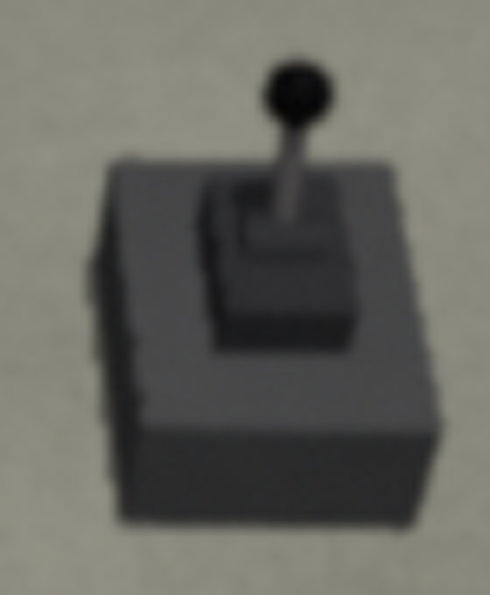

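View pics/t3.png

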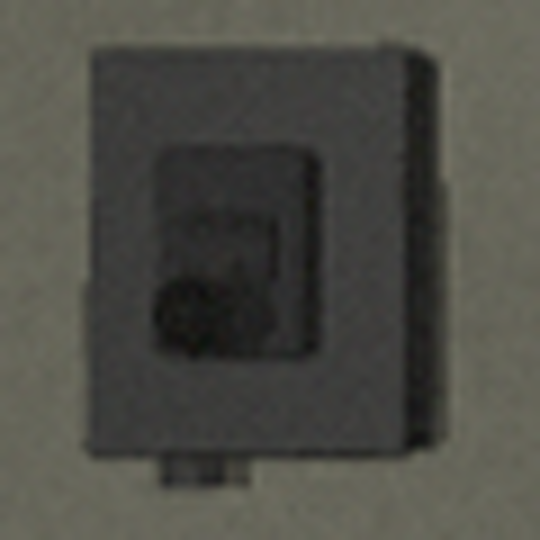

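```bash
cat >> h.py <<'E'
def zpx(U,V,s,u0,v0): return (U+.5)/s-.5+u0,(V+.5)/s-.5+v0
E
python3 - <<'E'
from h import *
p=cams.snapshot('top'); q=cams.snapshot('scene')
f=lambda pts,z,s,u,v,c=p:np.array([atz(c,*zpx(U,V,s,u,v),z)[:2] for U,V in pts]).round(4)
print(rot(p))
r=f([(118,42),(540,122),(460,512),(38,430)],.15,7,215,145);print('rim',r,r.mean(0))
print('ann inner',f([(147,97),(492,157),(436,478),(88,410)],.105,7,215,145).mean(0))
print('jar',f([(203,271)],.126,7,215,145),'tube',f([(374,305)],.12,7,215,145),'handle',f([(347,278),(405,283),(404,306),(343,300)],.165,7,215,145))
print('gen',f([(95,48),(405,48),(405,455),(95,455)],.06,9,135,200))
print('sw',f([(158,150),(305,150),(305,355),(158,355)],.085,9,135,200))
print('ball top',f([(196,318)],.135,9,135,200))
print('ball scene',f([(298,93)],.135,7,335,125,q))
t=f([(570,267),(707,235),(743,372),(604,406)],.016,2.9,130,110);print('tray',t,t.mean(0))
E
```

```text
[[-0.01800879 -0.99565689  0.09134025]
 [-0.99971724  0.01935014  0.01382092]
 [-0.01552834 -0.09106552 -0.99572383]]
rim [[ 0.6814  0.0709]
 [ 0.6441 -0.1041]
 [ 0.4831 -0.0672]
 [ 0.5201  0.106 ]] [0.582175 0.0014  ]
ann inner [0.582525 0.001275]
jar [[0.5871 0.0378]] tube [[ 0.5718 -0.034 ]] handle [[ 0.5792 -0.0226]
 [ 0.5766 -0.0463]
 [ 0.5672 -0.0457]
 [ 0.5702 -0.0208]]
gen [[0.5325 0.3462]
 [0.5305 0.2394]
 [0.3919 0.2398]
 [0.3937 0.3457]]
sw [[0.4963 0.3184]
 [0.4954 0.2687]
 [0.4268 0.2688]
 [0.4277 0.3182]]
ball top [[0.4402 0.2939]]
ball scene [[0.4351 0.2953]]
tray [[ 0.5341 -0.2192]
 [ 0.5664 -0.3699]
 [ 0.4167 -0.4026]
 [ 0.3828 -0.2511]] [ 0.475  -0.3107]
```

```bash
cat >> h.py <<'E'
def go(x,y,z,yaw=None):
    o=robot.get_obs(); R=Rn.from_euler('xyz',o['ee_rot']).as_matrix()
    d=R.T@(np.array([x,y,z])-o['tool_pos'])
    print('t',round(o['time'],2),'pos',o['tool_pos'].round(4),'rpy',o['ee_rot'].round(4),'F',o['wrist_force'].round(1),'w',round(o['width'],4))
    print('tool shift mm',(d*1e3).round(1))
    if yaw is not None:
        T=Rn.from_euler('xyz',[np.pi,0,yaw]).as_matrix()
        print('rotvec deg',np.degrees(Rn.from_matrix(R.T@T).as_rotvec()).round(2))
E
python3 - <<'E'
from h import *
o=robot.get_obs()
go(.39,.2935,.2,np.pi/2)
E
```

```text
t 1.1 pos [0.2085 0.509  0.2055] rpy [ 3.1416e+00 -1.0000e-04  1.1820e+00] F [ 0.8  0.4 -0.4] w 0.0939
tool shift mm [-130.6  249.6    5.5]
rotvec deg [  0.    -0.   -22.28]
```

Request:
jog_arm(
  series=[
    {"rz": -5.6},
    {"rz": -5.6},
    {"rz": -5.6},
    {"rz": -5.6},
    {},
  ],
  claw=0,
)

```text
invalid input
```

```bash
python3 -c "
from h import *
go(.39,.2935,.2,np.pi/2)"
```

```text
t 1.1 pos [0.2085 0.509  0.2055] rpy [ 3.1416e+00 -1.0000e-04  1.1820e+00] F [ 0.8  0.4 -0.4] w 0.0939
tool shift mm [-130.6  249.6    5.5]
rotvec deg [  0.    -0.   -22.28]
```

Request:
jog_arm(
  series=[
    {"rz": -5.6},
    {"rz": -5.6},
    {"rz": -5.6},
    {"rz": -5.6},
    {"x": 0},
  ],
  claw=0,
)

```text
invalid input
```

```bash
python3 -c "
from h import *
go(.39,.2935,.2,np.pi/2)"
```

```text
t 1.1 pos [0.2085 0.509  0.2055] rpy [ 3.1416e+00 -1.0000e-04  1.1820e+00] F [ 0.8  0.4 -0.4] w 0.0939
tool shift mm [-130.6  249.6    5.5]
rotvec deg [  0.    -0.   -22.28]
```

Request:
jog_arm(
  series=[
    {"x": 0,"y": 0,"z": 0,"rx": 0,"ry": 0,"rz": -5.6},
    {"x": 0,"y": 0,"z": 0,"rx": 0,"ry": 0,"rz": -5.6},
    {"x": 0,"y": 0,"z": 0,"rx": 0,"ry": 0,"rz": -5.6},
    {"x": 0,"y": 0,"z": 0,"rx": 0,"ry": 0,"rz": -5.6},
  ],
  claw=0,
)

```text
time: 1.43
tool_pos: [0.2085, 0.509, 0.2055]
ee_rot: [3.142, -0.0, 1.589]
wrist_force: [-0.0, -1.3, 0.7]
width: 0.0709
```

```bash
python3 -c "
from h import *
go(.39,.2935,.2,np.pi/2)"
```

```text
t 1.43 pos [0.2085 0.509  0.2055] rpy [ 3.1415e+00 -2.0000e-04  1.5892e+00] F [-0.  -1.3  0.7] w 0.0709
tool shift mm [-218.8  177.5    5.5]
rotvec deg [ 0.01 -0.01  1.06]
```

Request:
jog_arm(
  series=[
    {"x": -0.036,"y": 0.0295,"z": 0,"rx": 0,"ry": 0,"rz": 0},
    {"x": -0.036,"y": 0.0295,"z": 0,"rx": 0,"ry": 0,"rz": 0},
    {"x": -0.036,"y": 0.0295,"z": 0,"rx": 0,"ry": 0,"rz": 0},
    {"x": -0.036,"y": 0.0295,"z": 0,"rx": 0,"ry": 0,"rz": 0},
    {"x": -0.036,"y": 0.0295,"z": 0,"rx": 0,"ry": 0,"rz": 0},
    {"x": -0.036,"y": 0.0295,"z": 0,"rx": 0,"ry": 0,"rz": 0},
    {"x": 0,"y": 0,"z": 0,"rx": 0,"ry": 0,"rz": 0},
    {"x": 0,"y": 0,"z": 0,"rx": 0,"ry": 0,"rz": 0},
  ],
)

```text
time: 2.1
tool_pos: [0.3781, 0.3122, 0.2043]
ee_rot: [3.14, -0.001, 1.6]
wrist_force: [-0.5, 0.7, 0.7]
width: 0.0173
```

```bash
python3 -c "
from h import *
go(.39,.2935,.121,np.pi/2)"
```

```text
t 2.1 pos [0.3781 0.3122 0.2043] rpy [ 3.1405e+00 -1.2000e-03  1.5996e+00] F [-0.5  0.7  0.7] w 0.0173
tool shift mm [-19.1  11.2  83.3]
rotvec deg [ 0.06 -0.07  1.65]
```

Request:
jog_arm(
  series=[
    {"x": -0.019,"y": 0.008,"z": 0.01,"rx": 0,"ry": 0,"rz": 1.6},
    {"x": 0,"y": 0,"z": 0.025,"rx": 0,"ry": 0,"rz": 0},
    {"x": 0,"y": 0,"z": 0.025,"rx": 0,"ry": 0,"rz": 0},
    {"x": 0,"y": 0,"z": 0.022,"rx": 0,"ry": 0,"rz": 0},
    {"x": 0,"y": 0,"z": 0,"rx": 0,"ry": 0,"rz": 0},
  ],
)

```text
time: 2.52
tool_pos: [0.387, 0.2973, 0.1227]
ee_rot: [3.135, -0.007, 1.573]
wrist_force: [-0.2, 0.6, -1.0]
width: 0.0006
```

```bash
python3 -c "
from h import *
go(.47,.2935,.121,np.pi/2)"
```

```text
t 2.52 pos [0.387  0.2973 0.1227] rpy [ 3.1347 -0.007   1.5733] F [-0.2  0.6 -1. ] w 0.0006
tool shift mm [-4.1 83.   2.3]
rotvec deg [ 0.4  -0.4   0.14]
```

Request:
jog_arm(
  series=[
    {"x": -0.004,"y": 0.008,"z": 0,"rx": 0,"ry": 0,"rz": 0},
    {"x": 0,"y": 0.009,"z": 0,"rx": 0,"ry": 0,"rz": 0},
    {"x": 0,"y": 0.009,"z": 0,"rx": 0,"ry": 0,"rz": 0},
    {"x": 0,"y": 0.009,"z": 0,"rx": 0,"ry": 0,"rz": 0},
    {"x": 0,"y": 0.009,"z": 0,"rx": 0,"ry": 0,"rz": 0},
    {"x": 0,"y": 0.009,"z": 0,"rx": 0,"ry": 0,"rz": 0},
    {"x": 0,"y": 0.009,"z": 0,"rx": 0,"ry": 0,"rz": 0},
    {"x": 0,"y": 0.009,"z": 0,"rx": 0,"ry": 0,"rz": 0},
  ],
)

```text
time: 3.18
tool_pos: [0.4638, 0.2981, 0.13]
ee_rot: [3.131, -0.011, 1.58]
wrist_force: [-1.5, 0.9, -1.7]
width: 0.0006
```

```bash
python3 -c "
from h import *
go(.47,.2935,.121,np.pi/2)"
```

```text
t 3.18 pos [0.4638 0.2981 0.13  ] rpy [ 3.1308 -0.0114  1.5801] F [-1.5  0.9 -1.7] w 0.0006
tool shift mm [-4.7  6.1  9. ]
rotvec deg [ 0.62 -0.65  0.53]
```

Request:
jog_arm(
  series=[
    {"x": -0.003,"y": 0.002,"z": 0.004,"rx": 0,"ry": 0,"rz": 0},
    {"x": 0,"y": 0.002,"z": 0.003,"rx": 0,"ry": 0,"rz": 0},
    {"x": 0,"y": 0.002,"z": 0,"rx": 0,"ry": 0,"rz": 0},
  ],
)

```text
time: 3.43
tool_pos: [0.4671, 0.2956, 0.1235]
ee_rot: [-3.139, -0.013, 1.58]
wrist_force: [-7.8, 0.6, 3.3]
width: 0.0008
```

Request:
jog_arm(
  series=[
    {"x": 0,"y": 0.003,"z": 0,"rx": 0,"ry": 0,"rz": 0},
  ],
)

```text
time: 3.52
tool_pos: [0.4671, 0.2957, 0.1235]
ee_rot: [-3.132, -0.013, 1.58]
wrist_force: [-11.0, -0.6, 8.2]
width: 0.0004
```

Request:
jog_arm(
  series=[
    {"x": 0,"y": 0.003,"z": 0,"rx": 0,"ry": 0,"rz": 0},
  ],
)

```text
time: 3.6
tool_pos: [0.467, 0.2957, 0.1235]
ee_rot: [-3.124, -0.013, 1.581]
wrist_force: [-10.1, -1.2, 7.7]
width: 0.0004
```

Request:
jog_arm(
  series=[
    {"x": 0,"y": -0.01,"z": 0,"rx": 0,"ry": 0,"rz": 0},
    {"x": 0,"y": -0.03,"z": 0,"rx": 0,"ry": 0,"rz": 0},
    {"x": 0,"y": -0.03,"z": -0.01,"rx": 0,"ry": 0,"rz": 0},
    {"x": 0,"y": -0.01,"z": -0.03,"rx": 0,"ry": 0,"rz": 0},
    {"x": 0,"y": 0,"z": -0.04,"rx": 0,"ry": 0,"rz": 0},
    {"x": 0,"y": 0,"z": -0.04,"rx": 0,"ry": 0,"rz": 0},
    {"x": 0,"y": 0,"z": -0.03,"rx": 0,"ry": 0,"rz": 0},
  ],
  claw=0.5,
)

```text
time: 4.18
tool_pos: [0.382, 0.2882, 0.2653]
ee_rot: [-3.108, 0.0, 1.579]
wrist_force: [0.1, 0.8, 0.4]
width: 0.0437
```

Run:
```python
from h import *
p=snap('scene','scene1.png');a=cv2.imread('pics/scene1.png')
d=cv2.resize(a[125:210,335:405],None,fx=7,fy=7,interpolation=cv2.INTER_CUBIC)
cv2.imwrite('pics/s3.png',d)
for X in [(.4915,.2935,.135),(.433,.2935,.135)]:
    u=proj(p,X); print(X,(u-[335,125]+.5)*7-.5)
go(.5735,-.0345,.22,-.115)
```

```text
(0.4915, 0.2935, 0.135) [313.88738669 202.95661198]
(0.433, 0.2935, 0.135) [292.37812806  88.95487481]
t 4.23 pos [0.3843 0.2894 0.2718] rpy [-3.1176 -0.0055  1.5786] F [2.2 1.1 3.4] w 0.0456
tool shift mm [-325.6  187.9   45.5]
rotvec deg [-1.3   0.93 97.03]
```

View pics/s3.png

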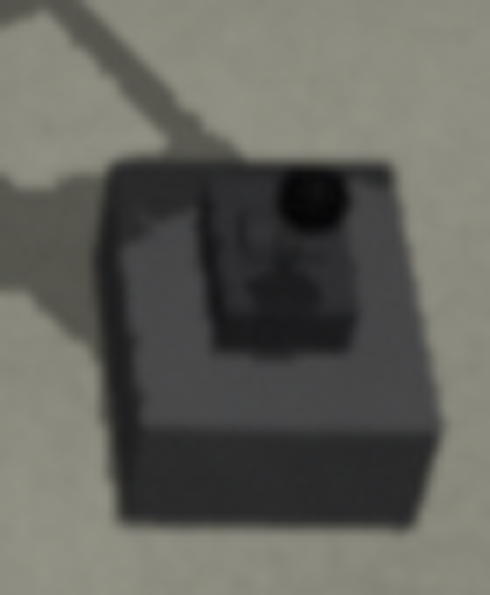

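Run:
```python
from h import *
p=snap('top','top1.png'); q=cams.snapshot('scene')
s0=cv2.imread('pics/scene0.png',0); s1=cv2.cvtColor(q['img'],cv2.COLOR_RGB2GRAY)
for im,(u0,u1,v0,v1) in [(s0,(368,386,131,147)),(s1,(370,390,146,162))]:
    c=im[v0:v1,u0:u1].astype(float); w=np.clip(34-c,0,None); print(c.min(),np.median(c))
    V,U=np.mgrid[v0:v1,u0:u1]; u,v=(U*w).sum()/w.sum(),(V*w).sum()/w.sum(); print(u,v,atz(q,u,v,.135))
a=cv2.imread('pics/top1.png')
cv2.imwrite('pics/t4.png',cv2.resize(a[200:260,135:195],None,fx=9,fy=9,interpolation=cv2.INTER_CUBIC))
for c in (.46,.4625,.465):
  for s in (-1,1):
    u=proj(p,(c+s*.0288,.2935,.1346)); print(c,s,(u-[135,200]+.5)*9-.5, proj(q,(c+s*.0288,.2935,.1346)))
```

```text
6.0 132.0
377.0234146341463 138.3287804878049 [0.43687942 0.29472488 0.135     ]
4.0 45.0
379.0105263157895 153.3065015479876 [0.49060476 0.2926353  0.135     ]
0.46 -1 [197.48083059 346.00405195] [376.22318119 136.91032801]
0.46 1 [197.77182543 167.53727087] [379.23955946 152.90551455]
0.4625 -1 [197.49350809 338.22895521] [376.35018991 137.58382712]
0.4625 1 [197.78440379 159.82297952] [379.37488147 153.62309721]
0.465 -1 [197.50618127 330.4565125 ] [376.47754334 138.25915421]
0.465 1 [197.79697787 152.11131113] [379.51058261 154.34269035]
```

View pics/t4.png

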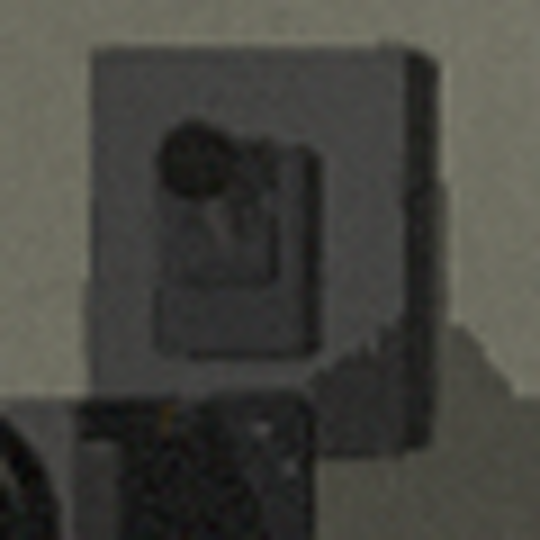

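```bash
python3 -c "
from h import *
go(.44,.2935,.131,np.pi/2)"
```

```text
t 4.33 pos [0.3835 0.2889 0.2658] rpy [-3.1117e+00 -2.4000e-03  1.5783e+00] F [-0.2  0.3 -0.2] w 0.0471
tool shift mm [  3.9  60.5 133.1]
rotvec deg [-1.72 -0.13  0.43]
```

Request:
jog_arm(
  series=[
    {"x": 0.004,"y": 0.01,"z": 0.01,"rx": -1.7,"ry": 0,"rz": 0.4},
    {"x": 0,"y": 0.015,"z": 0.03,"rx": 0,"ry": 0,"rz": 0},
    {"x": 0,"y": 0.015,"z": 0.035,"rx": 0,"ry": 0,"rz": 0},
    {"x": 0,"y": 0.01,"z": 0.03,"rx": 0,"ry": 0,"rz": 0},
    {"x": 0,"y": 0,"z": 0.015,"rx": 0,"ry": 0,"rz": 0},
    {"x": 0,"y": 0,"z": 0,"rx": 0,"ry": 0,"rz": 0},
  ],
  claw=0,
)

```text
time: 4.83
tool_pos: [0.4344, 0.2915, 0.1338]
ee_rot: [3.14, -0.0, 1.571]
wrist_force: [-0.6, 0.7, -1.1]
width: 0.0104
```

```bash
python3 -c "
from h import *
go(.465,.2935,.131,np.pi/2)"
```

```text
t 4.83 pos [0.4344 0.2915 0.1338] rpy [ 3.1398e+00 -2.0000e-04  1.5706e+00] F [-0.6  0.7 -1.1] w 0.0104
tool shift mm [ 2.  30.6  2.9]
rotvec deg [ 0.1  -0.01 -0.01]
```

Request:
jog_arm(
  series=[
    {"x": 0.001,"y": 0.01,"z": 0.004,"rx": 0,"ry": 0,"rz": 0},
    {"x": 0,"y": 0.01,"z": 0.001,"rx": 0,"ry": 0,"rz": 0},
    {"x": 0,"y": 0.006,"z": 0.001,"rx": 0,"ry": 0,"rz": 0},
    {"x": 0,"y": 0.003,"z": 0,"rx": 0,"ry": 0,"rz": 0},
    {"x": 0,"y": 0.003,"z": 0,"rx": 0,"ry": 0,"rz": 0},
  ],
)

```text
time: 5.25
tool_pos: [0.4651, 0.2905, 0.1226]
ee_rot: [-3.136, 0.005, 1.571]
wrist_force: [-0.1, -0.1, 0.1]
width: 0.0005
```

Request:
jog_arm(
  series=[
    {"x": 0,"y": 0.003,"z": 0,"rx": 0,"ry": 0,"rz": 0},
    {"x": 0,"y": 0.003,"z": 0,"rx": 0,"ry": 0,"rz": 0},
  ],
)

```text
time: 5.42
tool_pos: [0.4672, 0.2906, 0.1228]
ee_rot: [-3.125, 0.005, 1.572]
wrist_force: [-10.7, -0.4, 2.3]
width: 0.0005
```

Request:
jog_arm(
  series=[
    {"x": 0,"y": 0.004,"z": 0,"rx": 0,"ry": 0,"rz": 0},
    {"x": 0,"y": 0.004,"z": 0,"rx": 0,"ry": 0,"rz": 0},
  ],
)

```text
time: 5.58
tool_pos: [0.467, 0.2906, 0.123]
ee_rot: [-3.106, 0.007, 1.574]
wrist_force: [-10.5, -0.6, 4.0]
width: 0.0005
```

Request:
jog_arm(
  series=[
    {"x": 0,"y": -0.01,"z": 0,"rx": 2.0,"ry": 0,"rz": 0},
    {"x": 0,"y": -0.03,"z": 0,"rx": 0,"ry": 0,"rz": 0},
    {"x": 0,"y": -0.03,"z": -0.01,"rx": 0,"ry": 0,"rz": 0},
    {"x": 0,"y": -0.01,"z": -0.03,"rx": 0,"ry": 0,"rz": 0},
    {"x": 0,"y": 0,"z": -0.04,"rx": 0,"ry": 0,"rz": 0},
    {"x": 0,"y": 0,"z": -0.04,"rx": 0,"ry": 0,"rz": 0},
    {"x": 0,"y": 0,"z": -0.02,"rx": 0,"ry": 0,"rz": 0},
  ],
  claw=0.5,
)

```text
time: 6.17
tool_pos: [0.3899, 0.2897, 0.2679]
ee_rot: [-3.056, 0.013, 1.576]
wrist_force: [0.0, -0.5, 1.4]
width: 0.0433
```

Request:
jog_arm(
  series=[
    {"x": 0,"y": 0,"z": 0,"rx": 0,"ry": 0,"rz": 7},
    {"x": 0,"y": 0,"z": 0,"rx": 0,"ry": 0,"rz": 7},
    {"x": 0,"y": 0,"z": 0,"rx": 0,"ry": 0,"rz": 7},
    {"x": 0,"y": 0,"z": 0,"rx": 0,"ry": 0,"rz": 7},
    {"x": 0,"y": 0,"z": 0,"rx": 0,"ry": 0,"rz": 7},
    {"x": 0,"y": 0,"z": 0,"rx": 0,"ry": 0,"rz": 7},
    {"x": 0,"y": 0,"z": 0,"rx": 0,"ry": 0,"rz": 7},
    {"x": 0,"y": 0,"z": 0,"rx": 0,"ry": 0,"rz": 7},
    {"x": 0,"y": 0,"z": 0,"rx": 0,"ry": 0,"rz": 7},
    {"x": 0,"y": 0,"z": 0,"rx": 0,"ry": 0,"rz": 7},
    {"x": 0,"y": 0,"z": 0,"rx": 0,"ry": 0,"rz": 7},
    {"x": 0,"y": 0,"z": 0,"rx": 0,"ry": 0,"rz": 7},
  ],
)

```text
time: 7.17
tool_pos: [0.396, 0.2933, 0.2921]
ee_rot: [-3.131, 0.044, 0.074]
wrist_force: [-0.1, -0.1, -0.1]
width: 0.0469
```

Run:
```python
from h import *
go(.5735,-.0345,.22,-.115)
p=cams.snapshot('top');q=cams.snapshot('scene')
# fit overlay of handle+tube in clean start images
a=cv2.imread('pics/top0.png');b=cv2.imread('pics/scene0.png')
def over(im,c,u0,v0,w,h,s,fn,x,y,yaw):
    im=cv2.resize(im[v0:v0+h,u0:u0+w],None,fx=s,fy=s,interpolation=cv2.INTER_CUBIC)
    im=cv2.convertScaleAbs(im,alpha=1.8)
    raw=im.copy()
    P=lambda X:tuple(np.round((proj(c,X)-[u0,v0]+.5)*s-.5).astype(int).tolist())
    R=np.array([[np.cos(yaw),-np.sin(yaw)],[np.sin(yaw),np.cos(yaw)]])
    for z,col in ((.165,(0,255,0)),(.12,(255,255,0))):
        pts=[P([*(R@np.array(k)+[x,y]),z]) for k in ((.006,.013),(.006,-.013),(-.006,-.013),(-.006,.013))]
        cv2.polylines(im,[np.array(pts)],True,col,1)
    t=np.linspace(0,6.283,40)
    cv2.polylines(im,[np.array([P([x+.023*np.cos(k),y+.023*np.sin(k),.12]) for k in t])],True,(0,0,255),1)
    cv2.imwrite('pics/'+fn,np.hstack([raw,im]))
over(a,p,256,176,26,26,15,'o1.png',.5735,-.0345,-.115)
over(b,q,232,160,28,34,14,'o2.png',.5735,-.0345,-.115)
```

```text
t 7.17 pos [0.396  0.2933 0.2921] rpy [-3.1306  0.0442  0.0739] F [-0.1 -0.1 -0.1] w 0.0469
tool shift mm [155.9 340.7  61.5]
rotvec deg [-0.39  2.58 10.81]
```

View pics/o1.png

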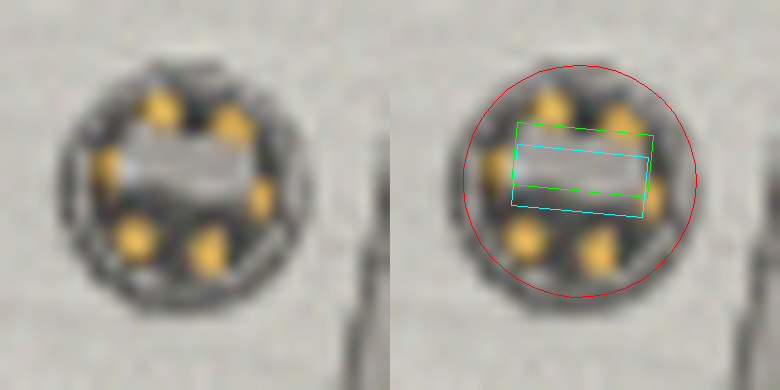

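View pics/o2.png

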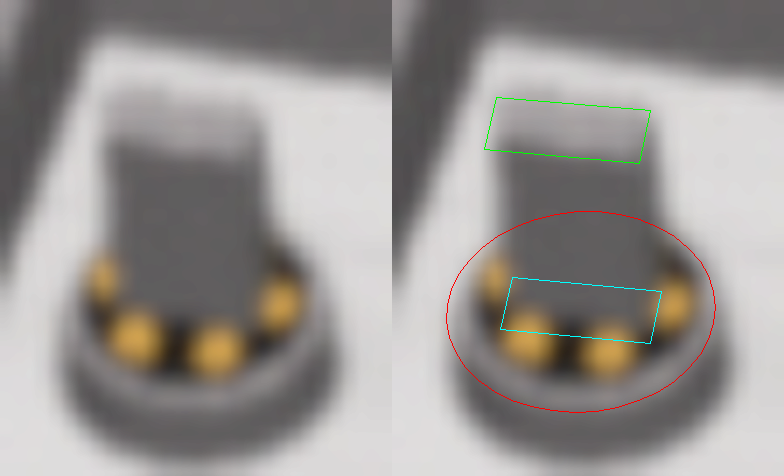

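Request:
jog_arm(
  series=[
    {"x": 0,"y": 0,"z": 0,"rx": -0.4,"ry": 2.6,"rz": 5},
    {"x": 0,"y": 0,"z": 0,"rx": 0,"ry": 0,"rz": 4},
    {"x": 0,"y": 0,"z": 0,"rx": 0,"ry": 0,"rz": 0},
  ],
)

```text
time: 7.52
tool_pos: [0.3966, 0.2934, 0.2936]
ee_rot: [-3.138, -0.005, -0.073]
wrist_force: [0.3, 0.1, -0.5]
width: 0.0473
```

```bash
python3 -c "
from h import *
go(.572,-.0332,.23,-.115)"
```

```text
t 7.52 pos [0.3966 0.2934 0.2936] rpy [-3.1377 -0.0051 -0.0733] F [ 0.3  0.1 -0.5] w 0.0473
tool shift mm [198.5 313.1  63.4]
rotvec deg [-0.23 -0.29  2.39]
```

Request:
jog_arm(
  series=[
    {"x": 0.019,"y": 0.03,"z": 0,"rx": 0,"ry": 0,"rz": 1},
    {"x": 0.019,"y": 0.03,"z": 0,"rx": 0,"ry": 0,"rz": 0},
    {"x": 0.019,"y": 0.03,"z": 0,"rx": 0,"ry": 0,"rz": 0},
    {"x": 0.019,"y": 0.03,"z": 0,"rx": 0,"ry": 0,"rz": 0},
    {"x": 0.019,"y": 0.03,"z": 0,"rx": 0,"ry": 0,"rz": 0},
    {"x": 0.019,"y": 0.03,"z": 0,"rx": 0,"ry": 0,"rz": 0},
    {"x": 0.019,"y": 0.03,"z": 0,"rx": 0,"ry": 0,"rz": 0},
    {"x": 0.019,"y": 0.03,"z": 0,"rx": 0,"ry": 0,"rz": 0},
    {"x": 0.019,"y": 0.03,"z": 0.005,"rx": 0,"ry": 0,"rz": 0},
    {"x": 0.01,"y": 0.015,"z": 0.01,"rx": 0,"ry": 0,"rz": 0},
    {"x": 0,"y": 0,"z": 0.01,"rx": 0,"ry": 0,"rz": 0},
    {"x": 0,"y": 0,"z": 0,"rx": 0,"ry": 0,"rz": 0},
  ],
)

```text
time: 8.52
tool_pos: [0.567, -0.0146, 0.2709]
ee_rot: [-3.133, -0.014, -0.029]
wrist_force: [-0.5, 0.7, -0.4]
width: 0.0469
```

```bash
python3 -c "
from h import *
go(.572,-.0332,.20,-.115)"
```

```text
t 8.52 pos [ 0.567  -0.0146  0.2709] rpy [-3.1332 -0.0136 -0.0292] F [-0.5  0.7 -0.4] w 0.0469
tool shift mm [ 4.6 19.  70.8]
rotvec deg [-0.51 -0.76  4.92]
```

Request:
jog_arm(
  series=[
    {"x": 0.005,"y": 0.019,"z": 0.01,"rx": -0.5,"ry": -0.8,"rz": 4.9},
    {"x": 0,"y": 0,"z": 0.02,"rx": 0,"ry": 0,"rz": 0},
    {"x": 0,"y": 0,"z": 0.02,"rx": 0,"ry": 0,"rz": 0},
    {"x": 0,"y": 0,"z": 0.01,"rx": 0,"ry": 0,"rz": 0},
    {"x": 0,"y": 0,"z": 0,"rx": 0,"ry": 0,"rz": 0},
    {"x": 0,"y": 0,"z": 0,"rx": 0,"ry": 0,"rz": 0},
  ],
)

```text
time: 9.02
tool_pos: [0.5704, -0.0282, 0.2121]
ee_rot: [-3.139, -0.002, -0.1]
wrist_force: [0.9, -0.3, 0.5]
width: 0.0474
```

```bash
python3 -c "
from h import *
go(.572,-.0332,.127,-.115)"
```

```text
t 9.02 pos [ 0.5704 -0.0282  0.2121] rpy [-3.1391e+00 -1.9000e-03 -1.0000e-01] F [ 0.9 -0.3  0.5] w 0.0474
tool shift mm [ 2.   5.  85.1]
rotvec deg [-0.14 -0.11  0.86]
```

Request:
jog_arm(
  series=[
    {"x": 0.002,"y": 0.005,"z": 0.005,"rx": -0.1,"ry": -0.1,"rz": 0.9},
    {"x": 0,"y": 0,"z": 0.015,"rx": 0,"ry": 0,"rz": 0},
    {"x": 0,"y": 0,"z": 0.015,"rx": 0,"ry": 0,"rz": 0},
    {"x": 0,"y": 0,"z": 0.015,"rx": 0,"ry": 0,"rz": 0},
    {"x": 0,"y": 0,"z": 0,"rx": 0,"ry": 0,"rz": 0},
    {"x": 0,"y": 0,"z": 0,"rx": 0,"ry": 0,"rz": 0},
  ],
)

```text
time: 9.52
tool_pos: [0.576, -0.0323, 0.1695]
ee_rot: [3.141, -0.016, -0.112]
wrist_force: [-0.0, -0.1, -0.0]
width: 0.0467
```

```bash
python3 -c "
from h import *
go(.572,-.0332,.127,-.115)"
```

```text
t 9.52 pos [ 0.576  -0.0323  0.1695] rpy [ 3.1413 -0.0156 -0.1124] F [-0.  -0.1 -0. ] w 0.0467
tool shift mm [-4.6  1.3 42.4]
rotvec deg [ 0.01 -0.89  0.15]
```

Request:
jog_arm(
  series=[
    {"x": -0.004,"y": 0.001,"z": 0,"rx": 0,"ry": -0.9,"rz": 0},
    {"x": 0,"y": 0,"z": 0.01,"rx": 0,"ry": -0.2,"rz": 0},
    {"x": 0,"y": 0,"z": 0.01,"rx": 0,"ry": -0.2,"rz": 0},
    {"x": 0,"y": 0,"z": 0.01,"rx": 0,"ry": -0.2,"rz": 0},
    {"x": 0,"y": 0,"z": 0,"rx": 0,"ry": 0,"rz": 0},
    {"x": 0,"y": 0,"z": 0,"rx": 0,"ry": 0,"rz": 0},
  ],
)

```text
time: 10.02
tool_pos: [0.574, -0.0334, 0.1415]
ee_rot: [3.141, 0.005, -0.112]
wrist_force: [0.1, 0.2, -0.0]
width: 0.047
```

```bash
python3 -c "
from h import *
go(.572,-.0332,.127,-.115)"
```

```text
t 10.02 pos [ 0.574  -0.0334  0.1415] rpy [ 3.1408  0.0053 -0.1125] F [ 0.1  0.2 -0. ] w 0.047
tool shift mm [-1.9  0.1 14.5]
rotvec deg [0.04 0.31 0.15]
```

Request:
jog_arm(
  series=[
    {"x": -0.002,"y": 0,"z": 0.005,"rx": 0,"ry": 0.3,"rz": 0},
    {"x": 0,"y": 0,"z": 0.005,"rx": 0,"ry": 0,"rz": 0},
    {"x": 0,"y": 0,"z": 0.003,"rx": 0,"ry": 0,"rz": 0},
    {"x": 0,"y": 0,"z": 0,"rx": 0,"ry": 0,"rz": 0},
    {"x": 0,"y": 0,"z": 0,"rx": 0,"ry": 0,"rz": 0},
  ],
)

```text
time: 10.43
tool_pos: [0.5713, -0.033, 0.1266]
ee_rot: [3.141, 0.001, -0.112]
wrist_force: [0.3, -0.3, 0.5]
width: 0.0474
```

```bash
python3 -c "
from h import *
go(.572,-.0332,.127,-.115)
p=snap('top','t5.png');q=snap('scene','s5.png')
a=cv2.imread('pics/t5.png')[150:225,215:300];b=cv2.imread('pics/s5.png')[140:235,215:310]
cv2.imwrite('pics/j5.png',np.hstack([cv2.resize(a,(450,397),interpolation=2),cv2.resize(b,(340,397),interpolation=2)]))"
```

```text
t 10.43 pos [ 0.5713 -0.033   0.1266] rpy [ 3.1409e+00  6.0000e-04 -1.1240e-01] F [ 0.3 -0.3  0.5] w 0.0474
tool shift mm [ 0.7  0.1 -0.4]
rotvec deg [0.04 0.04 0.15]
```

View pics/j5.png

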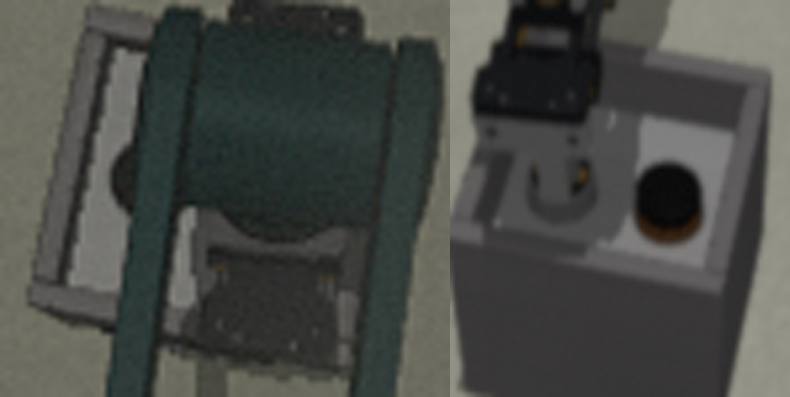

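Request:
jog_arm(
  series=[
    {"x": 0,"y": 0,"z": 0,"rx": 0,"ry": 0,"rz": 0},
    {"x": 0,"y": 0,"z": 0,"rx": 0,"ry": 0,"rz": 0},
    {"x": 0,"y": 0,"z": 0,"rx": 0,"ry": 0,"rz": 0},
  ],
  claw=0.16,
)

```text
time: 10.78
tool_pos: [0.572, -0.0331, 0.1277]
ee_rot: [3.141, -0.001, -0.112]
wrist_force: [-0.2, 0.5, -0.6]
width: 0.0303
```

Request:
jog_arm(
  series=[
    {"x": 0,"y": 0,"z": 0,"rx": 0,"ry": 0,"rz": 0},
    {"x": 0,"y": 0,"z": 0,"rx": 0,"ry": 0,"rz": 0},
    {"x": 0,"y": 0,"z": 0,"rx": 0,"ry": 0,"rz": 0},
  ],
  claw=0,
)

```text
time: 11.03
tool_pos: [0.5722, -0.0332, 0.1282]
ee_rot: [3.141, -0.002, -0.112]
wrist_force: [-0.6, -0.4, -2.0]
width: 0.0119
```

```bash
python3 -c "
from h import *
go(.572,-.0332,.127,-.115);print(robot.get_obs()['wrist_torque'].round(2))"
```

```text
t 11.03 pos [ 0.5722 -0.0332  0.1282] rpy [ 3.1407e+00 -1.9000e-03 -1.1240e-01] F [-0.6 -0.4 -2. ] w 0.0119
tool shift mm [-0.2  0.1  1.2]
rotvec deg [ 0.05 -0.11  0.15]
[ 0.04  0.19 -0.04]
```

Request:
jog_arm(
  series=[
    {"x": 0,"y": 0,"z": 0,"rx": 0,"ry": 0,"rz": 0},
    {"x": 0,"y": 0,"z": -0.003,"rx": 0,"ry": 0,"rz": 0},
    {"x": 0,"y": 0,"z": -0.004,"rx": 0,"ry": 0,"rz": 0},
    {"x": 0,"y": 0,"z": 0,"rx": 0,"ry": 0,"rz": 0},
  ],
)

```text
time: 11.37
tool_pos: [0.5706, -0.0329, 0.133]
ee_rot: [3.141, 0.003, -0.112]
wrist_force: [0.8, -0.2, -3.1]
width: 0.0119
```

```bash
python3 -c "
from h import *
go(.572,-.0332,.15,-.1124);print(robot.get_obs()['wrist_torque'].round(2))"
```

```text
t 11.37 pos [ 0.5706 -0.0329  0.133 ] rpy [ 3.1411  0.0034 -0.1124] F [ 0.8 -0.2 -3.1] w 0.0119
tool shift mm [  1.4   0.1 -17. ]
rotvec deg [ 0.03  0.2  -0.  ]
[-0.06  0.09  0.01]
```

Request:
jog_arm(
  series=[
    {"x": 0.0014,"y": 0,"z": -0.004,"rx": 0,"ry": 0.2,"rz": 0},
    {"x": 0.0003,"y": 0,"z": -0.006,"rx": 0,"ry": 0.05,"rz": 0},
    {"x": 0.0003,"y": 0,"z": -0.006,"rx": 0,"ry": 0.05,"rz": 0},
  ],
)

```text
time: 11.62
tool_pos: [0.5709, -0.0328, 0.1467]
ee_rot: [3.141, 0.005, -0.112]
wrist_force: [-0.1, 0.0, -4.2]
width: 0.0116
```

```bash
python3 -c "
from h import *
go(.572,-.0332,.17,-.1124);print(robot.get_obs()['wrist_torque'].round(2))"
```

```text
t 11.62 pos [ 0.5709 -0.0328  0.1467] rpy [ 3.1414  0.0046 -0.1124] F [-0.1  0.  -4.2] w 0.0116
tool shift mm [  1.1   0.2 -23.3]
rotvec deg [ 0.01  0.26 -0.  ]
[-0.06  0.11  0.  ]
```

Lift is free, with about 4 N of weight and drag. Continuing.

Request:
jog_arm(
  series=[
    {"x": 0.0008,"y": 0,"z": -0.006,"rx": 0,"ry": 0.25,"rz": 0},
    {"x": 0.0006,"y": 0,"z": -0.006,"rx": 0,"ry": 0.1,"rz": 0},
    {"x": 0.0006,"y": 0,"z": -0.006,"rx": 0,"ry": 0.1,"rz": 0},
    {"x": 0.0006,"y": 0,"z": -0.006,"rx": 0,"ry": 0.1,"rz": 0},
  ],
)

```text
time: 11.95
tool_pos: [0.5724, -0.0328, 0.1729]
ee_rot: [-3.142, -0.002, -0.112]
wrist_force: [-0.4, 0.6, -4.5]
width: 0.0117
```

```bash
python3 -c "
from h import *
go(.572,-.0332,.2,-.1124);print(robot.get_obs()['wrist_torque'].round(2))"
```

```text
t 11.95 pos [ 0.5724 -0.0328  0.1729] rpy [-3.1415e+00 -2.5000e-03 -1.1230e-01] F [-0.4  0.6 -4.5] w 0.0117
tool shift mm [ -0.3   0.4 -27.1]
rotvec deg [-0.   -0.14  0.  ]
[ 0.04  0.54 -0.01]
```

Request:
jog_arm(
  series=[
    {"x": -0.0006,"y": 0,"z": -0.006,"rx": 0,"ry": -0.1,"rz": 0},
    {"x": 0,"y": 0,"z": -0.006,"rx": 0,"ry": 0,"rz": 0},
    {"x": 0.0003,"y": 0,"z": -0.006,"rx": 0,"ry": 0.05,"rz": 0},
  ],
)

```text
time: 12.2
tool_pos: [0.5723, -0.0328, 0.1935]
ee_rot: [3.142, -0.003, -0.112]
wrist_force: [-1.0, 0.5, -5.1]
width: 0.012
```

```bash
python3 -c "
from h import *
go(.572,-.0332,.22,-.1124);print(robot.get_obs()['wrist_torque'].round(2))"
```

```text
t 12.2 pos [ 0.5723 -0.0328  0.1935] rpy [ 3.1416e+00 -3.0000e-03 -1.1230e-01] F [-1.   0.5 -5.1] w 0.012
tool shift mm [ -0.2   0.4 -26.5]
rotvec deg [ 0.   -0.17  0.  ]
[-0.01  0.46  0.03]
```

Request:
jog_arm(
  series=[
    {"x": -0.0006,"y": 0,"z": -0.007,"rx": 0,"ry": -0.15,"rz": 0},
    {"x": 0,"y": 0,"z": -0.007,"rx": 0,"ry": 0,"rz": 0},
    {"x": 0.0002,"y": 0,"z": -0.008,"rx": 0,"ry": 0,"rz": 0},
    {"x": 0.0002,"y": 0,"z": -0.01,"rx": 0,"ry": 0,"rz": 0},
  ],
)

```text
time: 12.53
tool_pos: [0.5725, -0.0329, 0.2287]
ee_rot: [3.141, -0.002, -0.112]
wrist_force: [0.1, -0.3, -4.0]
width: 0.0121
```

```bash
python3 -c "
from h import *
go(.572,-.0332,.33,-.1124);print(robot.get_obs()['wrist_torque'].round(2))"
```

```text
t 12.53 pos [ 0.5725 -0.0329  0.2287] rpy [ 3.1414e+00 -1.7000e-03 -1.1230e-01] F [ 0.1 -0.3 -4. ] w 0.0121
tool shift mm [  -0.3    0.3 -101.3]
rotvec deg [ 0.01 -0.1   0.  ]
[-0.03  0.08 -0.06]
```

Request:
jog_arm(
  series=[
    {"x": 0,"y": 0,"z": -0.015,"rx": 0,"ry": 0,"rz": 0},
    {"x": 0,"y": 0,"z": -0.015,"rx": 0,"ry": 0,"rz": 0},
    {"x": 0,"y": 0,"z": -0.015,"rx": 0,"ry": 0,"rz": 0},
    {"x": 0,"y": 0,"z": -0.015,"rx": 0,"ry": 0,"rz": 0},
    {"x": 0,"y": 0,"z": -0.015,"rx": 0,"ry": 0,"rz": 0},
    {"x": 0,"y": 0,"z": -0.01,"rx": 0,"ry": 0,"rz": 0},
    {"x": 0,"y": 0,"z": 0,"rx": 0,"ry": 0,"rz": 0},
  ],
)

```text
time: 13.12
tool_pos: [0.5737, -0.0332, 0.3263]
ee_rot: [3.141, -0.012, -0.112]
wrist_force: [0.4, -0.6, -2.9]
width: 0.0121
```

```bash
python3 -c "
from h import *
go(.475,-.311,.31,-.1124);p=snap('scene','s6.png')
cv2.imwrite('pics/s6b.png',cv2.resize(p['img'][70:260,110:400,::-1],None,fx=2.6,fy=2.6,interpolation=2))"
```

```text
t 13.12 pos [ 0.5737 -0.0332  0.3263] rpy [ 3.1409 -0.0117 -0.1125] F [ 0.4 -0.6 -2.9] w 0.0121
tool shift mm [-67.  287.1  15.7]
rotvec deg [ 0.04 -0.67 -0.  ]
```

View pics/s6b.png

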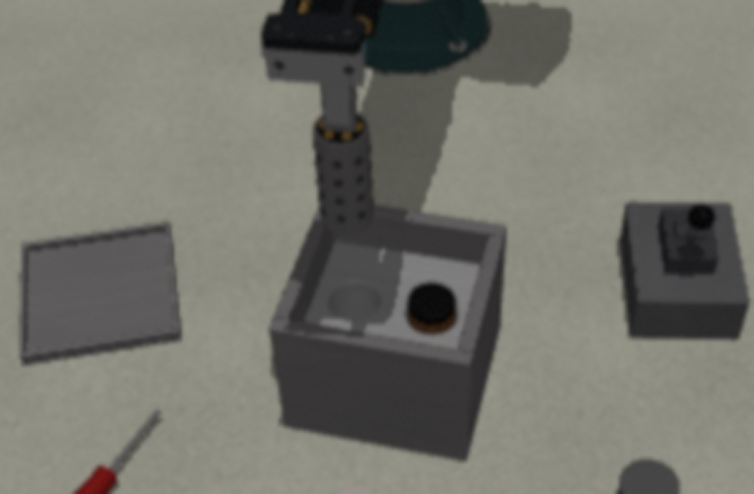

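Request:
jog_arm(
  series=[
    {"x": -0.003,"y": 0.01,"z": 0,"rx": 0,"ry": -0.6,"rz": 0},
    {"x": -0.005,"y": 0.018,"z": 0,"rx": 0,"ry": 0,"rz": 0},
    {"x": -0.006,"y": 0.024,"z": 0,"rx": 0,"ry": 0,"rz": 0},
    {"x": -0.006,"y": 0.024,"z": 0,"rx": 0,"ry": 0,"rz": 0},
    {"x": -0.006,"y": 0.024,"z": 0,"rx": 0,"ry": 0,"rz": 0},
    {"x": -0.006,"y": 0.024,"z": 0,"rx": 0,"ry": 0,"rz": 0},
    {"x": -0.006,"y": 0.024,"z": 0,"rx": 0,"ry": 0,"rz": 0},
    {"x": -0.006,"y": 0.024,"z": 0,"rx": 0,"ry": 0,"rz": 0},
    {"x": -0.006,"y": 0.024,"z": 0,"rx": 0,"ry": 0,"rz": 0},
    {"x": -0.005,"y": 0.02,"z": 0,"rx": 0,"ry": 0,"rz": 0},
    {"x": -0.003,"y": 0.012,"z": 0,"rx": 0,"ry": 0,"rz": 0},
  ],
)

```text
time: 14.08
tool_pos: [0.481, -0.2647, 0.3133]
ee_rot: [-3.137, 0.025, -0.108]
wrist_force: [0.6, 0.3, -4.8]
width: 0.0117
```

```bash
python3 -c "
from h import *
go(.475,-.311,.31,-.1124)"
```

```text
t 14.08 pos [ 0.481  -0.2647  0.3133] rpy [-3.1375  0.025  -0.108 ] F [ 0.6  0.3 -4.8] w 0.0117
tool shift mm [-0.9 46.7  3.1]
rotvec deg [-0.23  1.43  0.25]
```

Request:
jog_arm(
  series=[
    {"x": 0,"y": 0.018,"z": 0.005,"rx": 0,"ry": 0.7,"rz": 0},
    {"x": 0,"y": 0.015,"z": 0.01,"rx": 0,"ry": 0.7,"rz": 0},
    {"x": 0,"y": 0.01,"z": 0.01,"rx": 0,"ry": 0,"rz": 0},
    {"x": 0,"y": 0.003,"z": 0.01,"rx": 0,"ry": 0,"rz": 0},
    {"x": 0,"y": 0,"z": 0,"rx": 0,"ry": 0,"rz": 0},
  ],
)

```text
time: 14.5
tool_pos: [0.4695, -0.3172, 0.2706]
ee_rot: [-3.134, 0.011, -0.116]
wrist_force: [-0.2, -0.1, -4.0]
width: 0.0118
```

```bash
python3 -c "
from h import *
go(.475,-.311,.18,-.1124)"
```

```text
t 14.5 pos [ 0.4695 -0.3172  0.2706] rpy [-3.1341  0.0107 -0.1164] F [-0.2 -0.1 -4. ] w 0.0118
tool shift mm [ 5.7 -6.2 90.6]
rotvec deg [-0.43  0.61 -0.23]
```

Request:
jog_arm(
  series=[
    {"x": 0.005,"y": -0.006,"z": 0.006,"rx": -0.4,"ry": 0.6,"rz": 0},
    {"x": 0,"y": 0,"z": 0.015,"rx": 0,"ry": 0,"rz": 0},
    {"x": 0,"y": 0,"z": 0.015,"rx": 0,"ry": 0,"rz": 0},
    {"x": 0,"y": 0,"z": 0.015,"rx": 0,"ry": 0,"rz": 0},
    {"x": 0,"y": 0,"z": 0.015,"rx": 0,"ry": 0,"rz": 0},
    {"x": 0,"y": 0,"z": 0,"rx": 0,"ry": 0,"rz": 0},
  ],
)

```text
time: 15.0
tool_pos: [0.4752, -0.3065, 0.1995]
ee_rot: [-3.135, 0.005, -0.112]
wrist_force: [-0.7, 0.2, -4.1]
width: 0.012
```

```bash
python3 -c "
from h import *
go(.475,-.311,.135,-.1124)"
```

```text
t 15.0 pos [ 0.4752 -0.3065  0.1995] rpy [-3.1353  0.0054 -0.1116] F [-0.7  0.2 -4.1] w 0.012
tool shift mm [ 0.6  4.9 64.4]
rotvec deg [-0.36  0.31  0.05]
```

Request:
jog_arm(
  series=[
    {"x": 0,"y": 0.003,"z": 0.01,"rx": -0.3,"ry": 0.3,"rz": 0},
    {"x": 0,"y": 0,"z": 0.012,"rx": 0,"ry": 0,"rz": 0},
    {"x": 0,"y": 0,"z": 0.012,"rx": 0,"ry": 0,"rz": 0},
    {"x": 0,"y": 0,"z": 0.012,"rx": 0,"ry": 0,"rz": 0},
    {"x": 0,"y": 0,"z": 0.006,"rx": 0,"ry": 0,"rz": 0},
    {"x": 0,"y": 0,"z": 0,"rx": 0,"ry": 0,"rz": 0},
  ],
)

```text
time: 15.5
tool_pos: [0.4762, -0.3061, 0.1454]
ee_rot: [-3.139, 0.0, -0.107]
wrist_force: [-0.4, -0.7, -3.9]
width: 0.0122
```

```bash
python3 -c "
from h import *
go(.475,-.311,.12,-.1124);p=snap('scene','s7.png')
cv2.imwrite('pics/s7b.png',cv2.resize(p['img'][80:260,100:300,::-1],None,fx=3,fy=3,interpolation=2))"
```

```text
t 15.5 pos [ 0.4762 -0.3061  0.1454] rpy [-3.1391  0.     -0.1069] F [-0.4 -0.7 -3.9] w 0.0122
tool shift mm [-0.7  5.1 25.4]
rotvec deg [-0.15  0.    0.31]
```

View pics/s7b.png

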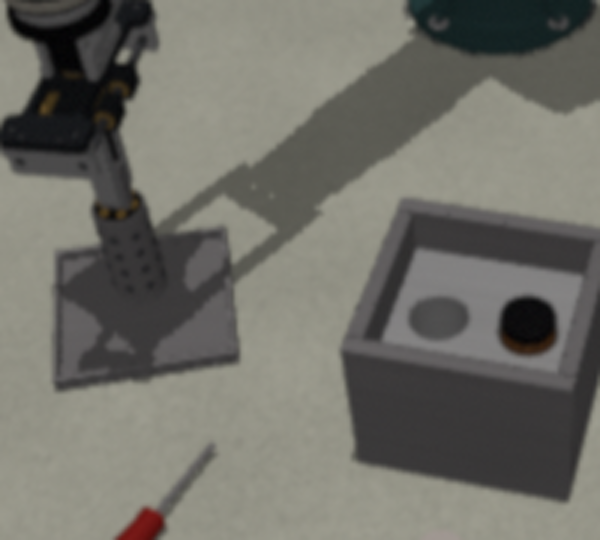

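Request:
jog_arm(
  series=[
    {"x": 0,"y": 0.003,"z": 0.008,"rx": -0.15,"ry": 0,"rz": 0},
    {"x": 0,"y": 0,"z": 0.008,"rx": 0,"ry": 0,"rz": 0},
    {"x": 0,"y": 0,"z": 0.006,"rx": 0,"ry": 0,"rz": 0},
    {"x": 0,"y": 0,"z": 0,"rx": 0,"ry": 0,"rz": 0},
  ],
)

```text
time: 15.88
tool_pos: [0.477, -0.3105, 0.1238]
ee_rot: [3.139, -0.004, -0.107]
wrist_force: [-0.1, -0.1, -4.3]
width: 0.0118
```

```bash
python3 -c "
from h import *
go(.475,-.309,.113,-.1124)"
```

```text
t 15.88 pos [ 0.477  -0.3105  0.1238] rpy [ 3.1389 -0.0036 -0.1072] F [-0.1 -0.1 -4.3] w 0.0118
tool shift mm [-2.2 -1.3 10.8]
rotvec deg [ 0.15 -0.2   0.3 ]
```

Request:
jog_arm(
  series=[
    {"x": 0,"y": 0,"z": 0.004,"rx": 0.15,"ry": -0.2,"rz": 0},
    {"x": 0,"y": 0,"z": 0.002,"rx": 0,"ry": 0,"rz": 0},
    {"x": 0,"y": 0,"z": 0,"rx": 0,"ry": 0,"rz": 0},
  ],
)

```text
time: 16.13
tool_pos: [0.4771, -0.3107, 0.1172]
ee_rot: [-3.141, 0.0, -0.108]
wrist_force: [0.9, 0.4, -3.8]
width: 0.0117
```

```bash
python3 -c "
from h import *
go(.475,-.309,.113,-.1124)"
```

```text
t 16.13 pos [ 0.4771 -0.3107  0.1172] rpy [-3.1415  0.     -0.1076] F [ 0.9  0.4 -3.8] w 0.0117
tool shift mm [-2.3 -1.5  4.2]
rotvec deg [-0.01  0.    0.28]
```

Request:
jog_arm(
  series=[
    {"x": 0,"y": 0,"z": 0.002,"rx": 0,"ry": 0,"rz": 0},
    {"x": 0,"y": 0,"z": 0,"rx": 0,"ry": 0,"rz": 0},
  ],
)

```text
time: 16.3
tool_pos: [0.4772, -0.3109, 0.1153]
ee_rot: [3.142, -0.0, -0.108]
wrist_force: [0.1, 0.6, -4.7]
width: 0.0116
```

Request:
jog_arm(
  series=[
    {"x": 0,"y": 0,"z": 0.0015,"rx": 0,"ry": 0,"rz": 0},
    {"x": 0,"y": 0,"z": 0,"rx": 0,"ry": 0,"rz": 0},
  ],
)

```text
time: 16.47
tool_pos: [0.4775, -0.311, 0.114]
ee_rot: [3.141, -0.001, -0.107]
wrist_force: [-0.1, 0.0, -4.9]
width: 0.012
```

```bash
python3 -c "
from h import *
go(.475,-.309,.113,-.1124)"
```

```text
t 16.47 pos [ 0.4775 -0.311   0.114 ] rpy [ 3.1411e+00 -1.0000e-03 -1.0750e-01] F [-0.1  0.  -4.9] w 0.012
tool shift mm [-2.7 -1.7  1. ]
rotvec deg [ 0.03 -0.06  0.28]
```

Request:
jog_arm(
  series=[
    {"x": 0,"y": 0,"z": 0.001,"rx": 0,"ry": 0,"rz": 0},
    {"x": 0,"y": 0,"z": 0,"rx": 0,"ry": 0,"rz": 0},
  ],
)

```text
time: 16.63
tool_pos: [0.4777, -0.3112, 0.1135]
ee_rot: [3.14, -0.002, -0.107]
wrist_force: [0.1, 0.2, -3.2]
width: 0.0117
```

Request:
jog_arm(
  series=[
    {"x": 0,"y": 0,"z": 0.001,"rx": 0,"ry": 0,"rz": 0},
    {"x": 0,"y": 0,"z": 0,"rx": 0,"ry": 0,"rz": 0},
  ],
)

```text
time: 16.8
tool_pos: [0.4781, -0.3115, 0.1135]
ee_rot: [3.14, -0.003, -0.107]
wrist_force: [-0.3, 0.4, -4.1]
width: 0.0118
```

Request:
jog_arm(
  series=[
    {"x": 0,"y": 0,"z": 0.001,"rx": 0,"ry": 0,"rz": 0},
    {"x": 0,"y": 0,"z": 0,"rx": 0,"ry": 0,"rz": 0},
  ],
)

```text
time: 16.97
tool_pos: [0.4784, -0.3117, 0.1134]
ee_rot: [3.139, -0.004, -0.107]
wrist_force: [-0.2, -0.4, -4.3]
width: 0.0118
```

Request:
jog_arm(
  series=[
    {"x": 0,"y": 0,"z": 0.002,"rx": 0.1,"ry": -0.2,"rz": 0},
  ],
)

```text
time: 17.05
tool_pos: [0.4788, -0.3122, 0.1132]
ee_rot: [3.139, -0.003, -0.107]
wrist_force: [-2.2, 1.4, 10.4]
width: 0.0117
```

Request:
jog_arm(
  series=[
    {"x": 0,"y": 0,"z": 0.002,"rx": 0,"ry": 0,"rz": 0},
  ],
)

```text
time: 17.13
tool_pos: [0.4788, -0.3123, 0.1131]
ee_rot: [3.139, -0.003, -0.107]
wrist_force: [-2.5, 2.7, 6.5]
width: 0.0121
```

Request:
jog_arm(
  series=[
    {"x": 0,"y": 0,"z": 0,"rx": 0,"ry": 0,"rz": 0},
  ],
)

```text
time: 17.22
tool_pos: [0.4789, -0.3123, 0.1136]
ee_rot: [3.139, -0.003, -0.107]
wrist_force: [-0.7, -0.8, -3.6]
width: 0.0117
```

Request:
jog_arm(
  series=[
    {"x": 0,"y": 0,"z": 0,"rx": 0,"ry": 0,"rz": 0},
    {"x": 0,"y": 0,"z": 0,"rx": 0,"ry": 0,"rz": 0},
    {"x": 0,"y": 0,"z": 0,"rx": 0,"ry": 0,"rz": 0},
    {"x": 0,"y": 0,"z": 0,"rx": 0,"ry": 0,"rz": 0},
  ],
  claw=0.45,
)

```text
time: 17.55
tool_pos: [0.4804, -0.3135, 0.1152]
ee_rot: [3.136, -0.008, -0.107]
wrist_force: [-0.4, -0.0, 0.4]
width: 0.0349
```

```bash
python3 -c "
from h import *
go(.4788,-.3123,.2,-.107);p=snap('scene','s8.png')
cv2.imwrite('pics/s8b.png',cv2.resize(p['img'][80:260,100:300,::-1],None,fx=3,fy=3,interpolation=2))"
```

```text
t 17.55 pos [ 0.4804 -0.3135  0.1152] rpy [ 3.1359 -0.0077 -0.1074] F [-0.4 -0.   0.4] w 0.0349
tool shift mm [ -1.1  -0.5 -84.8]
rotvec deg [ 0.33 -0.44 -0.03]
```

View pics/s8b.png

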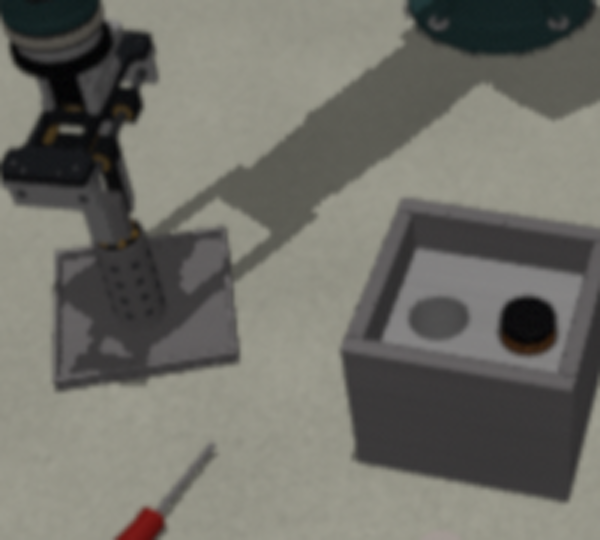

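Released and standing. Retreat straight up slowly.

Request:
jog_arm(
  series=[
    {"x": -0.001,"y": 0,"z": -0.003,"rx": 0.3,"ry": -0.4,"rz": 0},
    {"x": 0,"y": 0,"z": -0.008,"rx": 0,"ry": 0,"rz": 0},
    {"x": 0,"y": 0,"z": -0.01,"rx": 0,"ry": 0,"rz": 0},
    {"x": 0,"y": 0,"z": -0.01,"rx": 0,"ry": 0,"rz": 0},
  ],
)

```text
time: 17.93
tool_pos: [0.4782, -0.3125, 0.1458]
ee_rot: [-3.139, 0.004, -0.108]
wrist_force: [0.3, -0.5, -0.9]
width: 0.0424
```

```bash
python3 -c "
from h import *
go(.4788,-.3123,.2,-.107)"
```

```text
t 17.93 pos [ 0.4782 -0.3125  0.1458] rpy [-3.1388  0.0044 -0.1075] F [ 0.3 -0.5 -0.9] w 0.0424
tool shift mm [  0.3  -0.4 -54.2]
rotvec deg [-0.16  0.25 -0.03]
```

Request:
jog_arm(
  series=[
    {"x": 0,"y": 0,"z": -0.01,"rx": 0,"ry": 0.2,"rz": 0},
    {"x": 0,"y": 0,"z": -0.012,"rx": 0,"ry": 0,"rz": 0},
    {"x": 0,"y": 0,"z": -0.02,"rx": 0,"ry": 0,"rz": 0},
    {"x": 0,"y": 0,"z": -0.03,"rx": 0,"ry": 0,"rz": 0},
    {"x": 0,"y": 0,"z": -0.03,"rx": 0,"ry": 0,"rz": 0},
    {"x": 0,"y": 0,"z": -0.03,"rx": 0,"ry": 0,"rz": 0},
    {"x": -0.03,"y": 0,"z": -0.01,"rx": 0,"ry": 0,"rz": 0},
    {"x": -0.03,"y": 0,"z": 0,"rx": 0,"ry": 0,"rz": 0},
    {"x": -0.03,"y": 0,"z": 0,"rx": 0,"ry": 0,"rz": 0},
    {"x": 0,"y": 0,"z": 0,"rx": 0,"ry": 0,"rz": 0},
    {"x": 0,"y": 0,"z": 0,"rx": 0,"ry": 0,"rz": 0},
  ],
)

```text
time: 18.85
tool_pos: [0.3875, -0.304, 0.3117]
ee_rot: [3.131, -0.018, -0.106]
wrist_force: [0.5, -0.8, -0.3]
width: 0.0422
```

```bash
python3 -c "
from h import *
go(.4788,-.3123,.2,-.107)
p=snap('scene','s9.png');q=snap('top','t9.png')
cv2.imwrite('pics/s9b.png',cv2.resize(p['img'][90:290,105:405,::-1],None,fx=2.6,fy=2.6,interpolation=2))
cv2.imwrite('pics/t9b.png',cv2.resize(q['img'][110:270,130:400,::-1],None,fx=2.9,fy=2.9,interpolation=2))"
```

```text
t 18.85 pos [ 0.3875 -0.304   0.3117] rpy [ 3.1312 -0.0176 -0.1055] F [ 0.5 -0.8 -0.3] w 0.0422
tool shift mm [ 89.7  -2.6 113.2]
rotvec deg [ 0.6  -1.01  0.08]
```

View pics/s9b.png

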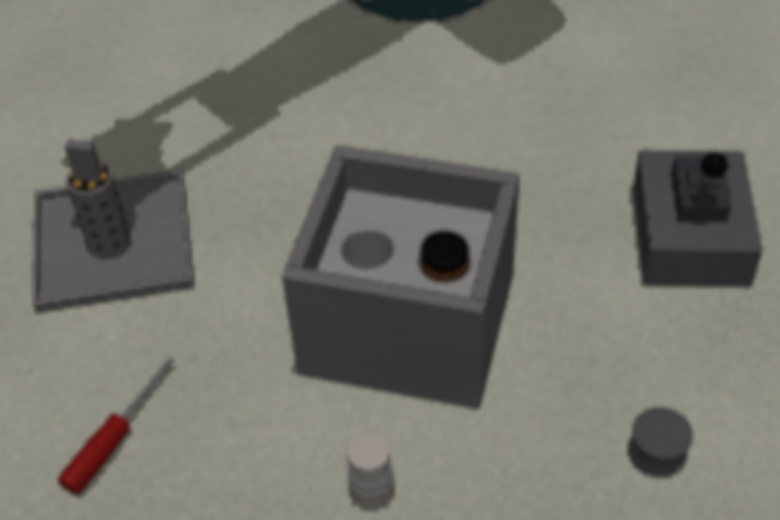

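View pics/t9b.png

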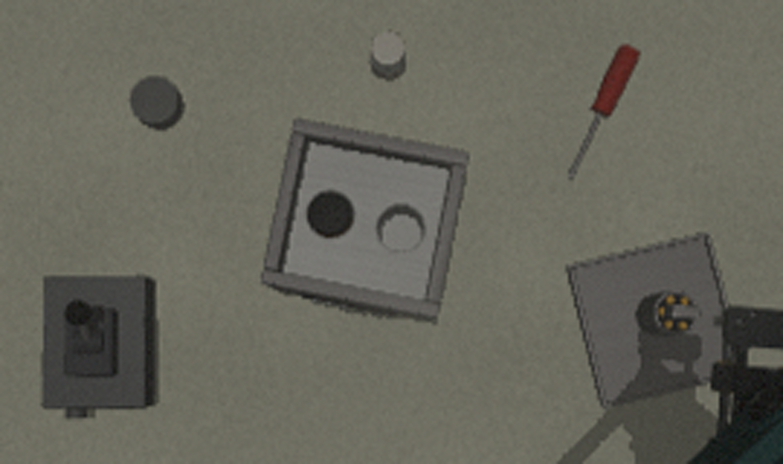

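```bash
python3 -c "
from h import *
q=cams.snapshot('top');print([((proj(q,(.4785,-.312,z))-[130,110]+.5)*2.9).round(0) for z in (.15,.005)])
print(robot.get_obs()['wrist_force'].round(1)); print(ticket.close_job())"
```

```text
[array([685., 314.]), array([655., 317.])]
[ 0.1 -0.1  0. ]
the job is handed in; nothing more can be done
None
```

I switched the generator off first. Then I drew the carrier straight up out of its well, carried it upright and stood it near the middle of the drying tray. The job was handed in at about 19 s, with the arm clear of everything and the wrist force near zero.

**Switch:** I pushed the lever to its stop twice. Both times it stalled at the same place, at about 11 N. The ball's final position matches the off position I calculated from the generator box. The distance the ball travelled came out about 3–6 mm shorter in the pictures than 0 to 1.0 rad should give. I put that down to measuring its dark starting position badly.

**Carrier:** Side forces while lifting stayed at about 1 N, with a small wrist moment of up to 0.5 N·m. It touched down on the tray floor at the expected height, and I pressed with about 15 N at most before letting go. In the last pictures it stands upright inside the tray, and the top of its handle is within about 1 px of where it should be.

**Other things:** In the last pictures the jar is still in its well. The spool, screwdriver and flux jar look unmoved.

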